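Face up the salve tubs by size on the counter shelf

ROBOT

A 6-joint arm with a two-finger parallel gripper is mounted at the origin on the work surface. World frame = base frame: x ahead of the robot, y to its left, z up, the work surface at z = 0. Lengths are in m, angles in rad, forces in N, time in s.
With the tool pointing down it reaches from about 0.275 to 0.75 m from the base axis. Payload 10.2 kg.
Tool frame: the origin (TCP) lies between the finger pads; the fingertips stand 25 mm ahead of it and the grasp point (between the pads) lies 6 mm ahead of it; z points along the fingers, y is the direction in which the jaws open and shut (so a half turn about z gives the same grasp; the last joint's range is limited). The gripper opens to 85 mm and grips with 20 to 120 N. Pads are 22 mm wide; open, the fingers measure 114 mm over their backs; the gripper's body (76 mm by 85 mm) begins 54 mm behind the grasp point. The pads swing forward as they close: fully open they stand 13 mm farther back than shut.
Start: joints at [1.034, 0.313, 1.498, -0, 1.331, -0.223], TCP at [0.162, 0.499, 0.256] pointing down, gripper open.
Joint ranges: [-2.94, 2.94], [-0.97, 2.17], [0.19, 2.56], [-1.23, 4.37], [0.02, 3.11], [-2.88, 2.88]. Speed limits (rad/s): [2.39, 2.39, 3.01, 3.14, 3.14, 3.14].

INTERFACE

Orientations are given as a unit quaternion [w, x, y, z].
In Python, from cell import r, vision, ticket, finder gives the robot as it stands.
- The arm moves only by the tool step_arm, never from a script. Its argument "rows" is a list of rows, each a list of 5 numbers: the closure in counts, from 0 (fully open) to 255 (shut), then the shift along the tool's x, y, z in cm, then the turn about the tool's z in degrees. A call has 1 to 20 rows; each row is the pose to reach, as a shift and turn from the pose commanded when the call began, along the tool's axes at that moment; what a row does not reach only later rows make up. A row lasts 1/12 s, in which the tool goes at most 41.7 mm and 7.16 degrees, less where a joint would pass 70% of its speed; a pose out of reach is approached as far as the arm can. A call with a gripper value outside its range is refused whole. The fingers move at their own pace and stop on an object; the grip force is fixed at half the most. Time passes only in rows, so rows that repeat a pose let the fingers close. It gives the time, the measured TCP pose, the force and the opening at its end, in the units of the state.
- r.read_state(): the state, without advancing time (a new reading comes with each control period).
- vision.read_camera(name): name is "side" or "top"; returns a dict with "pixels" (420x560x3 uint8, red, green, blue), "mtx" (3x3 intrinsics, pixels), "R" (3x3) and "t" (3): a world point X has camera coordinates R X + t. Camera axes: x right, y down, z forward; pixel columns grow to the right and rows downward; lengths in m; the calibration is good to about 2 mm. A picture is of the moment at which its call begins. There is no depth.
- ticket.sign_off(): hands the job in, once; it reports no verdict.
Trained networks look in a picture, given as the dict that the camera call returned (one of the last four; its "shot" number tells which), for a name from the list of things; names that differ only in an ending like _2 or _b are one class to them, and where a whole thing is asked for, a point or a joint stands for the part that bears it (a point fixed in the world has none). Each returns a list of dicts, best first, with "p" (0 to 1); they miss things now and then, are a little off and sometimes report something else, mostly with a low value. They report only what shows in the picture. A call takes as long as a camera call.
- finder.trace(thing, picture): "pixels" (420x560 bool, what is visible of it) and "point" ([column, row] in pixels, amid what is visible of it).
The state is a dict: "clock": time; "q": joint angles; "joint_vel": joint speeds; "joint_efforts": joint torques, N m; "tool_pos": TCP position; "tool_rot": TCP orientation; "contact_force": force on the tool from outside, world axes, zero at the start; "wrist_torque": the same for the moment, N m; "opening": finger opening in m.
Only numpy, scipy, OpenCV 4.12 (cv2) and the standard library are available. Lean on these libraries where they do the work, as an engineer would, in place of code of your own. Each camera call takes 0.05 s, during which the arm holds its last target. There are 200 camera calls.

TASK

Put the four blue-lidded salve tubs out on the white counter display shelf in order of size, the smallest next to the yellow leaflet holder and the largest at the other end, by the bell. Stand one tub upright in the middle of each round black pad. Set them down gently: do not drop a tub or knock one over.

Things in the scene. Friction and masses are not known exactly. Their poses are not given: they have to be found in the camera images.
- tub_s_center (a point): smallest of the four salve tubs: upright plain cylinder 42 mm in diameter and 46 mm high overall, white wall with a navy and green label band, blue lid of the same diameter. The point is its centre, 23 mm above its underside; z points up through the lid. Loose, starts upright on the counter
- tub_m_center (a point): second smallest of the four salve tubs: upright plain cylinder 50 mm in diameter and 66 mm high overall, white wall with a navy and green label band, blue lid of the same diameter. The point is its centre, 33 mm above its underside; z points up through the lid. Loose, starts upright on the counter
- tub_l_center (a point): second largest of the four salve tubs: upright plain cylinder 59 mm in diameter and 88 mm high overall, white wall with a navy and green label band, blue lid of the same diameter. The point is its centre, 44 mm above its underside; z points up through the lid. Loose, starts upright on the counter
- tub_xl_center (a point): largest of the four salve tubs: upright plain cylinder 68 mm in diameter and 112 mm high overall, white wall with a navy and green label band, blue lid of the same diameter. The point is its centre, 56 mm above its underside; z points up through the lid. Loose, starts upright on the counter
- pad_a: leftmost (as the robot sees it) of four round black rubber pads in a straight row about 95 mm apart, fixed on the white display shelf: 76 mm across, 2 mm thick. Origin: centre of its underside, on the shelf's top 45 mm above the counter; y along the row to the left, x across it, away from the robot. The shelf is 120 mm deep, 600 mm long
- pad_b: second from the left (as the robot sees it) of four round black rubber pads in a straight row about 95 mm apart, fixed on the white display shelf: 76 mm across, 2 mm thick. Origin: centre of its underside, on the shelf's top 45 mm above the counter; y along the row to the left, x across it, away from the robot. The shelf is 120 mm deep, 600 mm long
- pad_c: second from the right (as the robot sees it) of four round black rubber pads in a straight row about 95 mm apart, fixed on the white display shelf: 76 mm across, 2 mm thick. Origin: centre of its underside, on the shelf's top 45 mm above the counter; y along the row to the left, x across it, away from the robot. The shelf is 120 mm deep, 600 mm long
- pad_d: rightmost (as the robot sees it) of four round black rubber pads in a straight row about 95 mm apart, fixed on the white display shelf: 76 mm across, 2 mm thick. Origin: centre of its underside, on the shelf's top 45 mm above the counter; y along the row to the left, x across it, away from the robot. The shelf is 120 mm deep, 600 mm long
- leaflets: clear leaflet holder with yellow leaflets, 44 mm deep, 74 mm wide, 103 mm high, fixed on the shelf in line with the pads, about 112 mm past the last pad of either the left or the right end; a steel call bell, 72 mm across and 50 mm high, stands at the other end. Origin: centre of its underside; axes as the pads'

How it is judged:
At the end, for the whole second after the job is handed in: Counting from the leaflet holder's end of the shelf, the pads carry the tubs from smallest to largest, each tub upright (within 0.1 rad), standing on its pad with its centre within 12 mm of the pad's centre, released and at rest (((horizontal distance between leaflets and pad_a below 0.2 m and horizontal distance between tub_s_center and pad_a below 0.012 m and z of tub_s_center in the frame of pad_a between 0.02 and 0.03 m and angle between each of tub_s_center, tub_m_center, tub_l_center, tub_xl_center's own z axis and vertical below 0.1 rad and horizontal distance between tub_m_center and pad_b below 0.012 m and z of tub_m_center in the frame of pad_b between 0.03 and 0.04 m and horizontal distance between tub_l_center and pad_c below 0.012 m and z of tub_l_center in the frame of pad_c between 0.041 and 0.051 m and horizontal distance between tub_xl_center and pad_d below 0.012 m and z of tub_xl_center in the frame of pad_d between 0.053 and 0.063 m) or (horizontal distance between leaflets and pad_d below 0.2 m and horizontal distance between tub_s_center and pad_d below 0.012 m and z of tub_s_center in the frame of pad_d between 0.02 and 0.03 m and angle between each of tub_s_center, tub_m_center, tub_l_center, tub_xl_center's own z axis and vertical below 0.1 rad and horizontal distance between tub_m_center and pad_c below 0.012 m and z of tub_m_center in the frame of pad_c between 0.03 and 0.04 m and horizontal distance between tub_l_center and pad_b below 0.012 m and z of tub_l_center in the frame of pad_b between 0.041 and 0.051 m and horizontal distance between tub_xl_center and pad_a below 0.012 m and z of tub_xl_center in the frame of pad_a between 0.053 and 0.063 m)) and linear speed of each of tub_s, tub_m, tub_l, tub_xl below 0.02 m/s and angular speed of each of tub_s, tub_m, tub_l, tub_xl below 0.2 rad/s and contact force between each of tub_s, tub_m, tub_l, tub_xl and the fingers below 0.05 N); the robot touches nothing.
It fails at once if a tub is knocked over (leans more than 0.5 rad) (angle between any of tub_s_center, tub_m_center, tub_l_center, tub_xl_center's own z axis and vertical above 0.5 rad).
It fails at once if a tub is dropped (moves faster than 0.7 m/s, a free fall of about 25 mm, with no finger on it) ((linear speed of tub_s above 0.7 m/s and contact force between tub_s and the fingers below 0.01 N) or (linear speed of tub_m above 0.7 m/s and contact force between tub_m and the fingers below 0.01 N) or (linear speed of tub_l above 0.7 m/s and contact force between tub_l and the fingers below 0.01 N) or (linear speed of tub_xl above 0.7 m/s and contact force between tub_xl and the fingers below 0.01 N)).
It also fails if it takes over 107 s, if anything falls off the work surface, if the arm or the gripper's body presses on something with over 40 N, if the wrist force passes 120 N, or if a joint passes its speed limit or range.

## Working session

There is one attempt and no reset: what is moved stays moved. The work goes in short steps, Python scripts to look and compute and a tool call to move; the robot and the scene stay as the last step left them, time stands still between calls to the robot, and variables do not carry over. Pictures are saved under pics/ and viewed, about 12 in all and at most 16, crops included, and the job is handed in when it is done.

Besides the shell and the picture viewer there is one more tool, called after "Request:" as name(argument=value, ...), one argument or row to a line, values as JSON. step_arm: Moves the arm, as the interface text tells. Its arguments: {"type":"object","properties":{"rows":{"type":"array"}},"required":["rows"]}

```bash
mkdir -p pics; ls
python3 - <<'E'
from cell import r, vision, ticket, finder
import cv2,numpy as np
print(r.read_state())
for n in("side","top"):
    p=vision.read_camera(n); cv2.imwrite(f"pics/{n}0.png",p["pixels"][:,:,::-1]); print(n,p["mtx"],p["R"],p["t"])
    for th in["tub_s_center","tub_m_center","tub_l_center","tub_xl_center","pad_a","leaflets"]:
        for d in finder.trace(th,p): 
            m=d["pixels"]; ys,xs=np.where(m); print(th,round(d["p"],2),np.round(d["point"],1),m.sum(),xs.min(),xs.max(),ys.min(),ys.max())
E
```

```text
pics
{'clock': 0.0, 'q': array([ 1.03357362e+00,  3.13470177e-01,  1.49843585e+00,  3.48859537e-05,
        1.33099931e+00, -2.23381269e-01]), 'joint_vel': array([-4.25753451e-04,  1.86472445e-03, -1.98271445e-04, -6.78990611e-04,
       -8.80729778e-04, -8.45098277e-05]), 'joint_efforts': array([ 5.31614569e-04, -4.12263644e+01, -2.59744620e+01, -1.40927214e-04,
        4.10814624e-03,  1.21301574e-05]), 'tool_pos': array([0.16195331, 0.49916235, 0.2557252 ]), 'tool_rot': array([-2.59365723e-04,  1.56281576e-01,  9.87712325e-01, -6.03160087e-04]), 'contact_force': array([-0.26176883,  0.28982256,  0.01322453]), 'wrist_torque': array([-0.00243694,  0.00253029,  0.02312422]), 'opening': 0.0855468795394079}
side [[440.32431855   0.         275.41226997]
 [  0.         440.32431855 208.46888119]
 [  0.           0.           1.        ]] [[-0.94523667 -0.32637223  0.0029674 ]
 [-0.23497953  0.67417969 -0.70019023]
 [ 0.22652209 -0.66254276 -0.71395016]] [0.51206064 0.17021292 0.92674144]
tub_s_center 0.95 [313.  259.9] 434 303 322 246 272
tub_m_center 0.62 [313.8 333. ] 950 295 323 316 
[... 410 characters left out ...]
  0.         280.28295059]
 [  0.         381.77066537 209.67067853]
 [  0.           0.           1.        ]] [[-0.02579643 -0.99937847  0.02402518]
 [-0.99351177  0.02296725 -0.11138616]
 [ 0.11076514 -0.02674266 -0.99348675]] [0.03072227 0.55529497 0.88561016]
tub_s_center 0.6 [253.7 264.9] 256 245 262 255 272
tub_m_center 0.84 [176.5 283.8] 520 162 188 273 296
tub_l_center 0.97 [401.1 275.2] 793 383 418 263 290
tub_xl_center 0.57 [332.  259.8] 934 314 351 244 275
pad_a 0.93 [219.6 172.6] 732 207 237 157 186
pad_a 0.86 [338.3 161. ] 759 323 354 146 175
pad_a 0.74 [257.6 165.8] 766 245 275 151 182
pad_a 0.67 [300.4 162. ] 730 285 314 149 179
leaflets 0.89 [168.1 173.9] 965 145 188 159 185
```

View pics/top0.png

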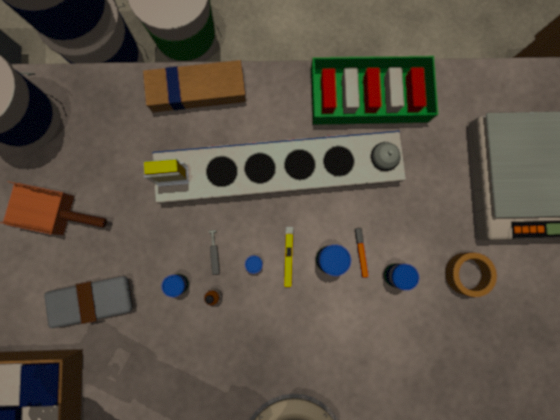

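View pics/side0.png

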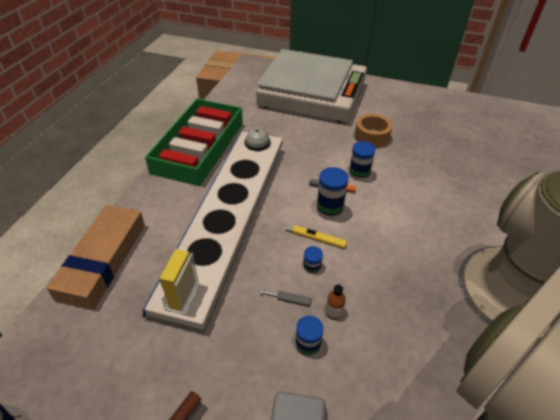

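Top view: the leaflets (165,170) are at the +y end and the bell (386,155) is at the -y end, so S→pad_a, M→b, L→c and XL→d. The lids are M (175,286), S (254,265), XL (334,261) and L (404,276). Next I'll fit positions from both cameras.

```bash
cat > h.py <<'E'
from cell import r, vision, ticket, finder
import cv2,numpy as np
from scipy.optimize import least_squares
from scipy.spatial.transform import Rotation as Ro
DIM=dict(s=(.021,.046),m=(.025,.066),l=(.0295,.088),xl=(.034,.112))
a=np.linspace(0,2*np.pi,60,endpoint=False)
def proj(p,X):
    c=X@p["R"].T+p["t"]; c=c@p["mtx"].T; return c[:,:2]/c[:,2:]
def cen(P):
    m=cv2.moments(cv2.convexHull(P.astype(np.float32))); return np.array([m["m10"],m["m01"]])/m["m00"]
def cyl(x,y,z0,R,h):
    return np.vstack([np.c_[x+R*np.cos(a),y+R*np.sin(a),np.full(60,z)] for z in(z0,z0+h)])
def blue(p):  # lid mask
    hsv=cv2.cvtColor(p["pixels"],cv2.COLOR_RGB2HSV)
    return cv2.inRange(hsv,(105,150,100),(120,255,255))
def lid(p,guess,win=30):
    """largest blue blob near guess pixel"""
    n,lab,st,c=cv2.connectedComponentsWithStats(blue(p))
    ok=[i for i in range(1,n) if st[i,4]>40 and np.hypot(*(c[i]-guess))<win]
    if not ok: return None
    i=max(ok,key=lambda i:st[i,4]); return c[i],st[i]
def fit(obs,R,h,z0):
    f=lambda v:np.concatenate([cen(proj_c(p,v,R,h,z0))-u for p,u in obs])
    s=least_squares(f,[.4,0]); return s.x,s.fun
def proj_c(p,v,R,h,z0): return proj(p,cyl(v[0],v[1],z0,R,h))
E
python3 - <<'E'
from h import *
P={n:vision.read_camera(n) for n in("top","side")}
mc=lambda m:np.array(np.where(m)[::-1]).mean(1)
G=dict(s=((254,265),(313,257)),m=((175,286),(310,328)),l=((404,276),(363,150)),xl=((334,261),(333,178)))
for k,(R,h) in DIM.items():
    for n,g in zip(("top","side"),G[k]):
        L=lid(P[n],g); 
        for hl in (.25,):
            x,f=fit([(P[n],L[0])],R,.001,h-.001)
        # silhouette from network, closest to guess
        ds=[d for d in finder.trace(f"tub_{k}_center",P[n]) if np.hypot(*(np.array(d["point"])-g))<25]
        o=""
        if ds: o=np.round(fit([(P[n],mc(ds[0]["pixels"]))],R,h,0)[0],4), ds[0]["pixels"].sum(), cv2.contourArea(cv2.convexHull(proj_c(P[n],x,R,h,0).astype(np.float32)))
        print(k,n,"lidblob",np.round(L[0],1),L[1][2:],"lidtop-fit",np.round(x,4),"silh",o)
pads=[]
for n in P:
    pts=[]
    for d in finder.trace("pad_a",P[n]):
        pts.append(np.r_[fit([(P[n],mc(d["pixels"]))],.038,.001,.046)[0],d["pixels"].sum()])
    pts=np.array(sorted(pts,key=lambda v:-v[1])); print(n,np.round(pts,4),np.round(np.diff(pts[:,:2],axis=0),4).tolist())
    for d in finder.trace("leaflets",P[n])[:1]: print("leaf",fit([(P[n],mc(d["pixels"]))],.03,.103,.045)[0])
E
```

```text
s top lidblob [253.5 264.1] [ 16  17 216] lidtop-fit [0.4286 0.083 ] silh (array([0.4307, 0.0841]), np.int64(230), 267.73272185691167)
s side lidblob [312.9 253.9] [ 17  14 194] lidtop-fit [0.428  0.0865] silh (array([0.4283, 0.0825]), np.int64(455), 494.83803888526745)
m top lidblob [172.3 285.7] [ 21  21 336] lidtop-fit [0.3862 0.2645] silh (array([0.3862, 0.2666]), np.int64(454), 532.5114723474253)
m side lidblob [309.3 328.1] [ 26  23 480] lidtop-fit [0.3852 0.2674] silh (array([0.3856, 0.2647]), np.int64(959), 1010.8773698052391)
l top lidblob [405.6 276.7] [ 24  24 471] lidtop-fit [ 0.3933 -0.2561] silh (array([ 0.3927, -0.2587]), np.int64(804), 832.5781678054482)
l side lidblob [363.8 148.1] [ 21  13 225] lidtop-fit [ 0.3916 -0.2536] silh (array([ 0.3921, -0.2555]), np.int64(809), 862.7790439988021)
xl top lidblob [334.9 259.8] [ 29  31 694] lidtop-fit [ 0.4352 -0.0959] silh (array([ 0.4354, -0.0976]), np.int64(940), 926.7605611484032)
xl side lidblob [333.5 177. ] [ 28  19 399] lidtop-fit [ 0.4338 -0.0931] silh (array([ 0.4346, -0.0978]), np.int64(1349), 1436.4935896841343)
top [[ 6.503e-01  1.546e-01  7.940e+02]
 [ 6.571e-01  6.390e-02  7.860e+02]
 [ 6.634e-01 -3.120e-02  7.690e+02]
 [ 6.693e-01 -1.246e-01  7.560e+02]] [[0.0068, -0.0907], [0.0063, -0.0952], [0.0059, -0.0933]]
leaf [0.6368912  0.26841848]
side [[ 6.474e-01  1.540e-01  6.860e+02]
 [ 6.676e-01 -1.224e-01  4.560e+02]] [[0.0202, -0.2764]]
leaf [0.63584498 0.27593537]
```

Request:
step_arm(
  rows=[
    [0, -1, -0.5, 0, 3],
    [0, -3, -1.6, 0, 8],
    [0, -6, -3.2, 0, 14],
    [0, -9, -4.8, 0, 20],
    [0, -12, -6.4, 0, 27],
    [0, -15, -8, 0, 34],
    [0, -18, -9.6, 0, 41],
    [0, -21, -11.2, 0, 48],
    [0, -24, -12.8, 0, 55],
    [0, -26.5, -14.2, 0, 61],
    [0, -28, -15, 0, 67],
    [0, -28.5, -15.3, 0, 71],
    [0, -28.5, -15.3, 0, 72],
    [0, -28.5, -15.3, 0, 72],
  ],
)

```text
clock: 2.57
tool_pos: [0.3859, 0.2659, 0.2563]
tool_rot: [-0.0, 0.707, 0.707, 0.0]
contact_force: [-0.5, -0.3, -0.3]
opening: 0.0855
```

Run:
```python
from h import *
s=r.read_state(); print(s["clock"],s["tool_pos"],Ro.from_quat(s["tool_rot"],scalar_first=True).as_matrix().round(3).tolist())
P={n:vision.read_camera(n) for n in("top","side")}
G=dict(a=(.650,.154),b=(.657,.062),c=(.663,-.031),d=(.669,-.124))
for k,g in G.items():
    obs=[]
    for n in P:
        u=proj(P[n],np.array([[*g,.047]]))[0]
        m=(P[n]["pixels"].max(2)<70).astype(np.uint8)
        nn,lab,st,c=cv2.connectedComponentsWithStats(m)
        ok=[i for i in range(1,nn) if 150<st[i,4]<1500 and np.hypot(*(c[i]-u))<12]
        if ok:
            i=ok[0]; obs.append((P[n],c[i])); print(k,n,st[i,2:],fit(obs[-1:],.038,.001,.046)[0].round(4),cv2.contourArea(cv2.convexHull(proj_c(P[n],g,.038,.001,.046).astype(np.float32))))
    if len(obs)==2: print(k,"both",fit(obs,.038,.001,.046)[0].round(4))
cv2.imwrite("pics/top1.png",P["top"]["pixels"][:,:,::-1])
```

```text
2.5667 [0.38588811 0.26585962 0.25629198] [[-0.001, 1.0, -0.0], [1.0, 0.001, 0.0], [0.0, -0.0, -1.0]]
a top [ 30  29 706] [0.6498 0.155 ] 793.8106142686447
a side [ 32  26 626] [0.6469 0.1552] 789.5416953822132
a both [0.6481 0.1549]
b top [ 30  30 705] [0.6559 0.0643] 785.0608529519523
b side [ 30  22 535] [0.6549 0.0663] 651.7515194521984
b both [0.6556 0.0651]
c top [ 30  30 695] [ 0.6627 -0.0311] 777.2098090366926
c side [ 28  20 438] [ 0.6614 -0.0288] 543.7465437983628
c both [ 0.6622 -0.0303]
d top [ 30  30 692] [ 0.6692 -0.1249] 769.935938178096
d side [ 27  17 362] [ 0.668  -0.1222] 458.44784288143273
d both [ 0.6689 -0.1241]
```

Request:
step_arm(
  rows=[
    [0, 0, 0, 1.5, 0],
    [0, 0, 0, 4.5, 0],
    [0, 0, 0, 8, 0],
    [0, 0, 0, 11.5, 0],
    [0, 0, 0, 15, 0],
    [0, 0, 0, 18, 0],
    [0, 0, 0, 20, 0],
    [0, 0, 0, 21, 0],
    [0, 0, 0, 21.1, 0],
    [0, 0, 0, 21.1, 0],
    [255, 0, 0, 21.1, 0],
    [255, 0, 0, 21.1, 0],
    [255, 0, 0, 21.1, 0],
    [255, 0, 0, 21.1, 0],
    [255, 0, 0, 21.1, 0],
    [255, 0, 0, 21.1, 0],
    [255, 0, 0, 21.1, 0],
    [255, 0, 0, 21.1, 0],
    [255, 0, 0, 21.1, 0],
    [255, 0, 0, 21.1, 0],
  ],
)

```text
clock: 4.33
tool_pos: [0.3864, 0.2661, 0.0465]
tool_rot: [0.0, 0.707, 0.707, 0.001]
contact_force: [-2.3, -0.4, 9.3]
opening: 0.0488
```

Request:
step_arm(
  rows=[
    [255, 0, 0, -0.7, 0],
    [255, 0, 0, -2.5, 0],
    [255, 0, 0, -5, 0],
    [255, -0.5, 0.7, -8, 0],
    [255, -2, 2.7, -11, 0],
    [255, -4, 5.4, -13, 0],
    [255, -6, 8.1, -14, 0],
    [255, -8.5, 11.4, -14, 0],
    [255, -11, 14.8, -14, 0],
    [255, -13.5, 18.1, -14, 0],
    [255, -16, 21.5, -14, 0],
    [255, -18, 24.2, -14, 0],
    [255, -19.3, 25.9, -14, 0],
    [255, -20, 26.8, -14, 0],
    [255, -20.1, 27, -14, 0],
    [255, -20.1, 27, -14, 0],
    [255, -20.1, 27, -14, 0],
  ],
)

```text
clock: 5.75
tool_pos: [0.6554, 0.0656, 0.1856]
tool_rot: [-0.0, 0.707, 0.707, -0.0]
contact_force: [-0.4, 0.9, -0.9]
opening: 0.0489
```

```bash
cat > look.py <<'E'
from h import *
import sys
k,tag=sys.argv[1],sys.argv[2]; R,h=DIM[k]
zb=float(sys.argv[3]); gx,gy=map(float,sys.argv[4:6])
s=r.read_state(); print(s["clock"],s["tool_pos"].round(4),s["opening"])
P=[vision.read_camera(n) for n in("top","side")]
for p in P:
    g=proj(p,np.array([[gx,gy,zb+h]]))[0]; L=lid(p,g,20)
    if L: print("lid",fit([(p,L[0])],R,.001,zb+h-.001)[0].round(4),L[1][2:])
    g=proj(p,np.array([[gx,gy,zb+h/2]]))[0]
    for d in finder.trace(f"tub_{k}_center",p):
        u=np.array(np.where(d["pixels"])[::-1]).mean(1)
        if np.hypot(*(u-g))<15: print("sil",fit([(p,u)],R,h,zb)[0].round(4),d["pixels"].sum(),cv2.contourArea(cv2.convexHull(proj_c(p,(gx,gy),R,h,zb).astype(np.float32)))); break
cv2.imwrite(f"pics/{tag}.png",np.hstack([p["pixels"][100:350,100:500] for p in P])[:,:,::-1])
E
python3 look.py m m1 .14 .656 .065
```

```text
5.75 [0.6554 0.0656 0.1856] 0.048896781609666734
sil [0.6555 0.0722] 759 897.2935159619665
```

View pics/m1.png

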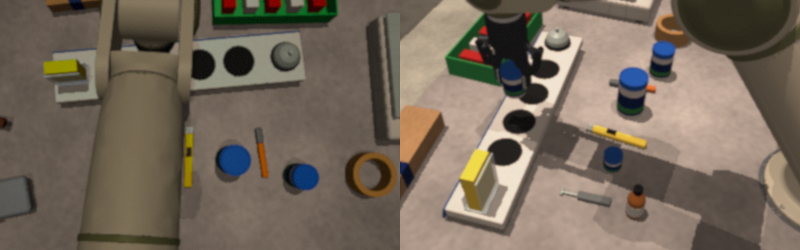

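Request:
step_arm(
  rows=[
    [255, 0, 0, 1, 0],
    [255, 0, 0, 3, 0],
    [255, 0, 0, 5.5, 0],
    [255, 0, 0, 7.3, 0],
    [255, 0, 0, 8.3, 0],
    [255, 0, 0, 8.7, 0],
    [255, 0, 0, 8.9, 0],
    [255, 0, 0, 9.0, 0],
    [255, 0, 0, 9.05, 0],
    [255, 0, 0, 9.05, 0],
    [255, 0, 0, 9.05, 0],
  ],
)

```text
clock: 6.87
tool_pos: [0.6563, 0.065, 0.0955]
tool_rot: [0.0, 0.707, 0.707, 0.0]
contact_force: [1.3, -0.1, -2.5]
opening: 0.0491
```

Request:
step_arm(
  rows=[
    [255, 0, 0, 0.05, 0],
    [255, 0, 0, 0.1, 0],
    [255, 0, 0, 0.15, 0],
    [255, 0, 0, 0.2, 0],
    [255, 0, 0, 0.2, 0],
  ],
)

```text
clock: 7.28
tool_pos: [0.6561, 0.0649, 0.0936]
tool_rot: [0.0, 0.707, 0.707, 0.0]
contact_force: [-3.7, 0.2, 5.0]
opening: 0.0491
```

Request:
step_arm(
  rows=[
    [120, 0, 0, 0, 0],
    [80, 0, 0, 0, 0],
    [40, 0, 0, 0, 0],
    [0, 0, 0, 0, 0],
    [0, 0, 0, 0, 0],
    [0, 0, 0, 0, 0],
    [0, 0, 0, -0.5, 0],
    [0, 0, 0, -2, 0],
    [0, 0, 0, -5, 0],
    [0, 0, 0, -8, 0],
    [0, 0.1, -0.6, -10.5, 0],
    [0, 0.3, -2.5, -12, 0],
    [0, 0.5, -5.5, -12, 0],
    [0, 0.8, -9, -12, 0],
    [0, 1.1, -12.5, -12, 0],
    [0, 1.3, -16, -12, 0],
    [0, 1.6, -19.5, -12, 0],
    [0, 1.7, -21.8, -12, 0],
    [0, 1.8, -22.7, -12, 0],
    [0, 1.8, -22.7, -12, 0],
  ],
)

```text
clock: 8.95
tool_pos: [0.4282, 0.0831, 0.2136]
tool_rot: [0.0, 0.707, 0.707, 0.0]
contact_force: [0.3, -0.2, 0.2]
opening: 0.0857
```

```bash
python3 look.py m m2 .047 .656 .065; python3 look.py s s0 0 .429 .083
```

```text
8.95 [0.4282 0.0831 0.2136] 0.08571011516051745
lid [0.6555 0.0639] [ 21  20 333]
sil [0.6578 0.0637] 491 512.0421436090255
lid [0.6535 0.0663] [ 22  16 272]
sil [0.6569 0.0629] 729 764.2772584323538
9.15 [0.4302 0.0827 0.2128] 0.08525076590866328
sil [0.4285 0.0838] 429 492.46751456079073
```

Request:
step_arm(
  rows=[
    [0, 0, 0, 1.5, 0],
    [0, 0, 0, 4.5, 0],
    [0, 0, 0, 8, 0],
    [0, 0, 0, 11.5, 0],
    [0, 0, 0, 14.5, 0],
    [0, 0, 0, 16.5, 0],
    [0, 0, 0, 17.3, 0],
    [0, 0, 0, 17.5, 0],
    [0, 0, 0, 17.5, 0],
    [0, 0, 0, 17.5, 0],
    [255, 0, 0, 17.5, 0],
    [255, 0, 0, 17.5, 0],
    [255, 0, 0, 17.5, 0],
    [255, 0, 0, 17.5, 0],
    [255, 0, 0, 17.5, 0],
    [255, 0, 0, 17.5, 0],
    [255, 0, 0, 17.5, 0],
    [255, 0, 0, 17.5, 0],
    [255, 0, 0, 17.5, 0],
    [255, 0, 0, 17.5, 0],
  ],
)

```text
clock: 11.02
tool_pos: [0.4292, 0.0829, 0.0385]
tool_rot: [0.0, 0.707, 0.707, 0.0]
contact_force: [-2.8, -0.1, 8.3]
opening: 0.041
```

Request:
step_arm(
  rows=[
    [255, 0, 0, -0.7, 0],
    [255, 0, 0, -2.5, 0],
    [255, 0, 0, -5, 0],
    [255, 0.2, 0.7, -8, 0],
    [255, 0.8, 2.5, -11, 0],
    [255, 1.6, 5, -13, 0],
    [255, 2.6, 8, -14, 0],
    [255, 3.7, 11.2, -14, 0],
    [255, 4.7, 14.4, -14, 0],
    [255, 5.8, 17.6, -14, 0],
    [255, 6.6, 20, -14, 0],
    [255, 7, 21.4, -14, 0],
    [255, 7.2, 21.9, -14, 0],
    [255, 7.2, 21.9, -14, 0],
    [255, 7.2, 21.9, -14, 0],
  ],
)

```text
clock: 12.27
tool_pos: [0.6473, 0.1548, 0.1778]
tool_rot: [-0.0, 0.707, 0.707, -0.0]
contact_force: [0.6, 0.2, -1.0]
opening: 0.0406
```

Request:
step_arm(
  rows=[
    [255, 0, 0, 1, 0],
    [255, 0, 0, 3, 0],
    [255, 0, 0, 5.5, 0],
    [255, 0, 0, 7.3, 0],
    [255, 0, 0, 8.3, 0],
    [255, 0, 0, 8.7, 0],
    [255, 0, 0, 8.9, 0],
    [255, 0, 0, 9.0, 0],
    [255, 0, 0, 9.05, 0],
    [255, 0, 0, 9.05, 0],
    [255, 0, 0, 9.05, 0],
  ],
)

```text
clock: 13.18
tool_pos: [0.6482, 0.155, 0.088]
tool_rot: [0.0, 0.707, 0.707, 0.0]
contact_force: [0.5, -0.7, -1.4]
opening: 0.0408
```

Request:
step_arm(
  rows=[
    [255, 0, 0, 0.05, 0],
    [255, 0, 0, 0.1, 0],
    [255, 0, 0, 0.15, 0],
    [255, 0, 0, 0.2, 0],
    [255, 0, 0, 0.25, 0],
    [255, 0, 0, 0.25, 0],
  ],
)

```text
clock: 13.68
tool_pos: [0.648, 0.155, 0.0856]
tool_rot: [0.0, 0.707, 0.707, 0.0]
contact_force: [-3.3, -0.5, 6.0]
opening: 0.0407
```

Request:
step_arm(
  rows=[
    [120, 0, 0, 0, 0],
    [80, 0, 0, 0, 0],
    [40, 0, 0, 0, 0],
    [0, 0, 0, 0, 0],
    [0, 0, 0, 0, 0],
    [0, 0, 0, 0, 0],
    [0, 0, 0, -0.5, 0],
    [0, 0, 0, -2, 0],
    [0, 0, 0, -5, 0],
    [0, 0, 0, -8.5, 0],
    [0, 0, 0, -12, 0],
    [0, -1, -1, -14.5, 0],
    [0, -4, -3.5, -15, 0],
    [0, -7, -6, -15, 0],
    [0, -10, -8.5, -15, 0],
    [0, -13, -11, -15, 0],
    [0, -16, -13.5, -15, 0],
    [0, -19, -16, -15, 0],
    [0, -22, -18.7, -15, 0],
    [0, -24.3, -20.6, -15, 0],
  ],
)

```text
clock: 15.35
tool_pos: [0.4401, -0.0895, 0.2353]
tool_rot: [0.0, 0.707, 0.707, -0.0]
contact_force: [0.6, -0.6, 0.9]
opening: 0.0857
```

Request:
step_arm(
  rows=[
    [0, -0.8, -0.8, 0, 0],
    [0, -0.85, -0.8, 0, 0],
    [0, -0.85, -0.8, 0, 0],
  ],
)

```text
clock: 15.6
tool_pos: [0.4344, -0.0966, 0.2353]
tool_rot: [0.0, 0.707, 0.707, 0.0]
contact_force: [0.2, 0.1, -0.8]
opening: 0.0854
```

```bash
python3 look.py s s2 .047 .649 .155; python3 look.py xl x0 0 .435 -.0965
```

```text
15.6 [ 0.4344 -0.0966  0.2353] 0.08541705761655478
lid [0.6489 0.1556] [ 18  17 239]
sil [0.6513 0.1563] 299 347.1204735287465
lid [0.646  0.1579] [ 18  15 208]
sil [0.6491 0.1548] 498 536.6650226959027
15.8 [ 0.4347 -0.0958  0.2347] 0.08542659098435254
sil [ 0.4405 -0.0681] 180 927.7628810927272
lid [ 0.4376 -0.1153] [19  6 68]
sil [ 0.4344 -0.097 ] 1409 1430.6907894026954
```

Request:
step_arm(
  rows=[
    [0, 0, 0, 1, 0],
    [0, 0, 0, 3, 0],
    [0, 0, 0, 5.5, 0],
    [0, 0, 0, 8, 0],
    [0, 0, 0, 10.5, 0],
    [0, 0, 0, 13, 0],
    [0, 0, 0, 14.5, 0],
    [0, 0, 0, 15, 0],
    [0, 0, 0, 15, 0],
    [0, 0, 0, 15, 0],
    [255, 0, 0, 15, 0],
    [255, 0, 0, 15, 0],
    [255, 0, 0, 15, 0],
    [255, 0, 0, 15, 0],
    [255, 0, 0, 15, 0],
    [255, 0, 0, 15, 0],
    [255, 0, 0, 15, 0],
    [255, 0, 0, 15, 0],
  ],
)

```text
clock: 17.5
tool_pos: [0.4346, -0.0969, 0.0861]
tool_rot: [0.001, 0.707, 0.707, 0.0]
contact_force: [-2.8, 0.9, 7.0]
opening: 0.067
```

Request:
step_arm(
  rows=[
    [255, 0, 0, -0.6, 0],
    [255, 0, 0, -2, 0],
    [255, 0, 0, -4, 0],
    [255, 0, 0, -6.5, 0],
    [255, 0, 0.4, -9, 0],
    [255, -0.2, 1.6, -11, 0],
    [255, -0.4, 3.6, -12, 0],
    [255, -0.7, 6, -12, 0],
    [255, -1, 8.5, -12, 0],
    [255, -1.3, 11, -12, 0],
    [255, -1.6, 13.5, -12, 0],
    [255, -1.9, 16, -12, 0],
    [255, -2.2, 18.5, -12, 0],
    [255, -2.4, 20.8, -12, 0],
    [255, -2.6, 22.4, -12, 0],
    [255, -2.7, 23.2, -12, 0],
    [255, -2.7, 23.4, -12, 0],
    [255, -2.7, 23.4, -12, 0],
    [255, -2.7, 23.4, -12, 0],
  ],
)

```text
clock: 19.08
tool_pos: [0.6675, -0.1234, 0.2049]
tool_rot: [-0.0, 0.707, 0.707, -0.0]
contact_force: [0.6, 0.6, -2.9]
opening: 0.0669
```

```bash
python3 look.py xl x1 .12 .668 -.124
```

```text
19.0833 [ 0.6675 -0.1234  0.2049] 0.0669008854876205
sil [ 0.6659 -0.1154] 1374 1540.1680459096679
```

Request:
step_arm(
  rows=[
    [255, 0, 0, 0.8, 0],
    [255, 0, 0, 2.3, 0],
    [255, 0, 0, 4, 0],
    [255, 0, 0, 5.4, 0],
    [255, 0, 0, 6.2, 0],
    [255, 0, 0, 6.6, 0],
    [255, 0, 0, 6.8, 0],
    [255, 0, 0, 6.9, 0],
    [255, 0, 0, 7.0, 0],
    [255, 0, 0, 7.0, 0],
    [255, 0, 0, 7.0, 0],
  ],
)

```text
clock: 20.2
tool_pos: [0.6682, -0.1236, 0.1353]
tool_rot: [0.0, 0.707, 0.707, 0.0]
contact_force: [-0.5, 0.1, -3.6]
opening: 0.0672
```

Request:
step_arm(
  rows=[
    [255, 0, 0, 0.05, 0],
    [255, 0, 0, 0.1, 0],
    [255, 0, 0, 0.15, 0],
    [255, 0, 0, 0.2, 0],
    [255, 0, 0, 0.25, 0],
    [255, 0, 0, 0.25, 0],
  ],
)

```text
clock: 20.7
tool_pos: [0.6681, -0.1236, 0.1333]
tool_rot: [0.0, 0.707, 0.707, 0.0]
contact_force: [-4.2, 1.4, 5.4]
opening: 0.0664
```

Request:
step_arm(
  rows=[
    [70, 0, 0, 0, 0],
    [40, 0, 0, 0, 0],
    [20, 0, 0, 0, 0],
    [0, 0, 0, 0, 0],
    [0, 0, 0, 0, 0],
    [0, 0, 0, 0, 0],
    [0, 0, 0, -0.5, 0],
    [0, 0, 0, -2, 0],
    [0, 0, 0, -4.5, 0],
    [0, 0, 0, -7.5, 0],
    [0, 0, 0, -9.5, 0],
    [0, -0.5, -1, -10, 0],
    [0, -1.9, -4, -10, 0],
    [0, -3.5, -7.4, -10, 0],
    [0, -5.3, -11, -10, 0],
    [0, -7, -14.6, -10, 0],
    [0, -8.7, -18.2, -10, 0],
    [0, -10.5, -21.8, -10, 0],
    [0, -12, -25, -10, 0],
    [0, -12.9, -26.9, -10, 0],
  ],
)

```text
clock: 22.37
tool_pos: [0.3966, -0.2535, 0.2329]
tool_rot: [0.0, 0.708, 0.707, -0.0]
contact_force: [-0.1, -0.8, 0.1]
opening: 0.0856
```

Request:
step_arm(
  rows=[
    [0, -0.3, -0.7, 0, 0],
    [0, -0.35, -0.7, 0, 0],
    [0, -0.35, -0.7, 0, 0],
  ],
)

```text
clock: 22.62
tool_pos: [0.3927, -0.2561, 0.2327]
tool_rot: [0.0, 0.707, 0.707, 0.0]
contact_force: [0.3, 1.0, -0.9]
opening: 0.0853
```

```bash
python3 look.py xl x2 .047 .668 -.124; python3 look.py l l0 0 .3925 -.256
```

```text
22.6167 [ 0.3927 -0.2561  0.2327] 0.08531679459177159
lid [ 0.6682 -0.1228] [ 30  30 705]
sil [ 0.6705 -0.1245] 1130 1180.552587057231
lid [ 0.6676 -0.12  ] [ 27  17 361]
sil [ 0.668  -0.1231] 1270 1368.8806025694357
22.8167 [ 0.393  -0.2556  0.2322] 0.0853911229067732
sil [ 0.3938 -0.2579] 780 832.902889363002
sil [ 0.3918 -0.2544] 803 860.3968650321476
```

Request:
step_arm(
  rows=[
    [0, 0, 0, 1, 0],
    [0, 0, 0, 3, 0],
    [0, 0, 0, 6, 0],
    [0, 0, 0, 9, 0],
    [0, 0, 0, 12, 0],
    [0, 0, 0, 14.8, 0],
    [0, 0, 0, 16.5, 0],
    [0, 0, 0, 17, 0],
    [0, 0, 0, 17, 0],
    [0, 0, 0, 17, 0],
    [255, 0, 0, 17, 0],
    [255, 0, 0, 17, 0],
    [255, 0, 0, 17, 0],
    [255, 0, 0, 17, 0],
    [255, 0, 0, 17, 0],
    [255, 0, 0, 17, 0],
    [255, 0, 0, 17, 0],
    [255, 0, 0, 17, 0],
  ],
)

```text
clock: 24.52
tool_pos: [0.3925, -0.2565, 0.0636]
tool_rot: [0.001, 0.707, 0.707, -0.0]
contact_force: [-1.9, 2.1, 8.5]
opening: 0.058
```

Request:
step_arm(
  rows=[
    [255, 0, 0, -0.6, 0],
    [255, 0, 0, -2, 0],
    [255, 0, 0, -4.5, 0],
    [255, 0.5, 0, -7.5, 0],
    [255, 2, 0, -10.5, 0],
    [255, 4.5, 0, -13, 0],
    [255, 7.5, 0.3, -14, 0],
    [255, 10.5, 1, -14, 0],
    [255, 13.5, 2.2, -14, 0],
    [255, 16.5, 3.8, -14, 0],
    [255, 19, 5.8, -14, 0],
    [255, 21, 8.2, -14, 0],
    [255, 22.2, 11, -14, 0],
    [255, 22.6, 14, -14, 0],
    [255, 22.6, 17, -14, 0],
    [255, 22.6, 20, -14, 0],
    [255, 22.6, 23, -14, 0],
    [255, 22.6, 25.4, -14, 0],
    [255, 22.6, 26.6, -14, 0],
    [255, 22.6, 26.9, -14, 0],
  ],
)

```text
clock: 26.18
tool_pos: [0.662, -0.0299, 0.2017]
tool_rot: [-0.0, 0.707, 0.707, -0.0]
contact_force: [-0.7, -0.5, -3.6]
opening: 0.0577
```

Request:
step_arm(
  rows=[
    [255, 0, 0, 0, 0],
    [255, 0, 0, 0.8, 0],
    [255, 0, 0, 2.5, 0],
    [255, 0, 0, 5, 0],
    [255, 0, 0, 7, 0],
    [255, 0, 0, 8.2, 0],
    [255, 0, 0, 8.6, 0],
    [255, 0, 0, 8.8, 0],
    [255, 0, 0, 8.9, 0],
    [255, 0, 0, 9.0, 0],
    [255, 0, 0, 9.0, 0],
    [255, 0, 0, 9.0, 0],
  ],
)

```text
clock: 27.18
tool_pos: [0.6613, -0.0301, 0.113]
tool_rot: [0.001, 0.707, 0.707, 0.0]
contact_force: [-0.0, -0.3, -3.3]
opening: 0.058
```

Target z is about 0.1105.

Request:
step_arm(
  rows=[
    [255, 0, 0, 0.05, 0],
    [255, 0, 0, 0.1, 0],
    [255, 0, 0, 0.15, 0],
    [255, 0, 0, 0.2, 0],
    [255, 0, 0, 0.25, 0],
    [255, 0, 0, 0.25, 0],
  ],
)

```text
clock: 27.68
tool_pos: [0.6611, -0.03, 0.1107]
tool_rot: [0.0, 0.707, 0.707, 0.0]
contact_force: [-3.0, -0.5, 4.4]
opening: 0.0582
```

Contact. Next I'll release, rise and retreat toward -x.

Request:
step_arm(
  rows=[
    [90, 0, 0, 0, 0],
    [60, 0, 0, 0, 0],
    [30, 0, 0, 0, 0],
    [0, 0, 0, 0, 0],
    [0, 0, 0, 0, 0],
    [0, 0, 0, 0, 0],
    [0, 0, 0, -0.5, 0],
    [0, 0, 0, -2, 0],
    [0, 0, 0, -4.5, 0],
    [0, 0, 0, -7.5, 0],
    [0, 0, 0, -10.5, 0],
    [0, 0, -0.8, -13, 0],
    [0, 0, -3, -14, 0],
    [0, 0, -6, -14, 0],
    [0, 0, -10, -14, 0],
    [0, 0, -14, -14, 0],
    [0, 0, -18, -14, 0],
    [0, 0, -21.5, -14, 0],
    [0, 0, -23.5, -14, 0],
    [0, 0, -24, -14, 0],
  ],
)

```text
clock: 29.35
tool_pos: [0.4187, -0.0298, 0.2505]
tool_rot: [0.0, 0.707, 0.707, 0.0]
contact_force: [0.4, 0.4, -0.4]
opening: 0.0851
```

Request:
step_arm(
  rows=[
    [0, 0, 0, 0, 0],
    [0, 0, 0, 0, 0],
  ],
)

```text
clock: 29.52
tool_pos: [0.4219, -0.0304, 0.2503]
tool_rot: [0.001, 0.707, 0.707, 0.0]
contact_force: [0.7, 0.7, -0.5]
opening: 0.085
```

```bash
for a in "s .649 .155" "m .656 .065" "l .662 -.030" "xl .6685 -.124"; do set -- $a; echo $a; python3 look.py $1 f$1 .047 $2 $3; done
```

```text
s .649 .155
29.5167 [ 0.4219 -0.0304  0.2503] 0.08501702599540219
lid [0.649  0.1556] [ 18  17 236]
sil [0.6499 0.1557] 311 347.1204735287465
lid [0.6461 0.1578] [ 18  14 203]
sil [0.6485 0.1545] 485 536.6650226959027
m .656 .065
29.7167 [ 0.4218 -0.0302  0.2496] 0.08528753491802149
lid [0.6555 0.0639] [ 21  20 334]
sil [0.6588 0.0632] 498 512.0421436090255
lid [0.6538 0.0662] [ 22  16 266]
l .662 -.030
29.9167 [ 0.4213 -0.0301  0.2496] 0.08529847085490976
lid [ 0.6605 -0.0295] [ 26  25 488]
sil [ 0.6642 -0.0312] 708 774.3901833167765
lid [ 0.6592 -0.0281] [ 25  17 323]
sil [ 0.6611 -0.0317] 1002 1046.8904656495433
xl .6685 -.124
30.1167 [ 0.4211 -0.0301  0.2498] 0.08537319555952518
lid [ 0.6683 -0.123 ] [ 30  30 701]
sil [ 0.6701 -0.1251] 1057 1181.0263251485303
lid [ 0.6675 -0.12  ] [ 27  17 359]
sil [ 0.6691 -0.1348] 1129 1368.6864103365806
```

View pics/fxl.png

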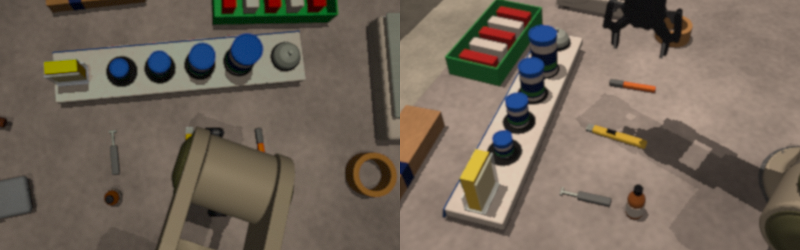

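The picture shows all four tubs upright on their pads, in size order from leaflets to bell: lids at (120,68), (160,65), (202,57) and (246,50) in the crop. The arm is clear of everything.

```bash
python3 -c "
from cell import ticket; print(ticket.sign_off())"
```

```text
the job is handed in; nothing more can be done
None
```

All four tubs are standing on the shelf in size order. The smallest is next to the leaflets on pad_a, then M on pad_b and L on pad_c, with the largest by the bell on pad_d. I handed the job in at about 30 s; the sign-off gives no verdict.

- **Position:** my last camera fits put every tub within about 4 mm of its measured pad centre, against the 12 mm allowed. The exception is one side-view outline fit for the largest tub, which read about 11 mm off in y. That outline was incomplete (1129 of about 1369 pixels), and the other three fits for that tub agreed within about 4 mm. I took it as a bad outline and did not re-check it.
- **Standing and released:** the final picture shows all four upright, with the gripper open and clear of the shelf. The wrist force reading was about zero.
- **Setting down:** each tub was lowered the last 2 mm or so slowly until light contact (4 to 6 N), then released.
- **Pad spacing:** I measured it as about 93 mm against the stated "about 95 mm", and placed each tub by its own pad's measured position.

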